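# Fasten the centrifuge rotor with its hold-down screw and shut the lid

## Robot

A 6-joint arm with a two-finger parallel gripper is mounted at the origin on the work surface. World frame = base frame: x ahead of the robot, y to its left, z up, the work surface at z = 0. Lengths are in mm, angles in rad, forces in N, time in s.
With the tool pointing down it reaches from about 400 to 925 mm from the base axis. Payload 12.5 kg.
Tool frame: the origin (TCP) lies on the centre line of the jaws, within the pads' length; the fingertips stand 17 mm ahead of it and the grasp point (between the pads) lies 2 mm behind it; z points along the fingers, y is the line along which they close (so a half turn about z gives the same grasp; the last joint's range is limited). The gripper opens to 95 mm and grips with 3 to 60 N. Pads are 20 mm wide; open, the fingers measure 119 mm over their backs; the gripper's body (75 mm by 180 mm) begins 59 mm behind the grasp point.
Start: joints at [-1.241, 0.491, 1.559, -0, 1.092, -0.106], TCP at [263.859, -566.589, 231.661] pointing down, gripper open.
Joint ranges: [-3.1, 3.1], [-0.84, 2.19], [0.05, 2.79], [-1.13, 4.28], [0.06, 2.93], [-2.69, 2.69]. Speed limits (rad/s): [2.22, 2.22, 2.79, 3.14, 3.14, 3.14].

## Interface

Orientations are given as [roll, pitch, yaw] about the fixed x, y, z axes, in that order (R = Rz(yaw) Ry(pitch) Rx(roll)).
In Python, from cell import env gives the robot as it stands.
- The arm moves only by the tool drive_tool, never from a script. Its argument "deltas" is text: rows parted by semicolons, each of 4 numbers parted by spaces: the shift along the world's x, y, z normalised to -1 to 1, where 1 is 100 mm, then the turn about the world's z normalised to -1 to 1, where 1 is 180 degrees. A call has 1 to 10 rows; each row shifts and turns the commanded pose from where the row before left it; what a row does not reach is not made up. A row lasts 1/12 s, in which the tool goes at most 41.7 mm and 7.16 degrees, less where a joint would pass 70% of its speed; a pose out of reach is approached as far as the arm can. A call with a number of a shift or a turn outside -1 to 1 is refused whole. A call with a gripper value outside its range is refused whole. "gripper" is the closure, from 0 (fully open) to 1 (shut), set as the call begins (left out, the last holds). The fingers move at their own pace and stop on an object; the grip force is fixed at half the most. Time passes only in rows, so rows that do not move let the fingers close. It gives the time, the measured TCP pose, the force, the opening and the grip force at its end, in the units of the state.
- env.state(): the state, without advancing time (a new reading comes with each control period).
- env.read_camera(name): name is "side" or "top"; returns (picture, depth): 420x560x3 uint8, red, green, blue; 420x560 float32, mm along the optical axis (not along the pixel's ray), 0 where there is no reading.
- env.camera_params(name): a dict with "mtx" (3x3 intrinsics, pixels), "camera_from_world" (4x4, takes a point from world to camera coordinates). Camera axes: x right, y down, z forward; pixel columns grow to the right and rows downward; lengths in mm; the calibration is good to about 2 mm. A picture is of the moment at which its call begins. camera_params takes no time and is no camera call.
- env.job_done(): hands the job in; it is judged then, once.
The state is a dict: "t": time; "joints": joint angles; "qvel": joint speeds; "tau": joint torques, N m; "eef_pos": TCP position; "tcp_rot": TCP orientation; "ft_force": force on the tool from outside, world axes, zero at the start; "moment": the same for the moment, N m; "opening": opening from 0.0 (shut) to 1.0 (fully open); "grip_force": force on a finger pad.
Only numpy, scipy, OpenCV 4.12 (cv2) and the standard library are available. Lean on these libraries where they do the work, as an engineer would, in place of code of your own. Each camera call takes 0.05 s, during which the arm holds its last target. There are 200 camera calls.

## Task

Fasten the rotor of the bench centrifuge: lift the hold-down screw with the red crossbar out of its blue stand, lower it upright down the well in the middle of the rotor and let go so that it stands loose on the thread at the bottom. Find the start of the thread by feel, without forcing or cross-threading it, and wind the screw clockwise by its crossbar until its black collar lies flat on the rotor; then swing the lid fully shut. Do not knock the petri dishes, the flask or the beaker.

Things in the scene. Friction and masses are not known exactly. Their poses are not given: they have to be found in the camera images.
- screw: Loose hold-down screw, 147 mm long, about 0.28 kg, upright in the blue stand. Origin: centre of its lower tip, z up. Heights from the tip: 16 mm dia core to 34 mm, with two opposite thread ribs at 7 to 13 mm (25 mm over them); oiled shank 26.5 mm dia to 105; black collar 52 mm dia to 113; neck 16 mm dia to 131; red square crossbar 131 to 147. Grip it across the bar's middle.
- crossbar (a point): Point on the screw: centre of the red crossbar, 139 mm above the tip. The bar is 16 mm square and runs along this frame's y, 45 mm to each side. A light push (under 10 N) sideways on one arm, about 35 mm from the axis, turns the screw in the thread; it needs no grip.
- stand: Blue plastic stand fixed to the bench, 100 x 80 mm (x, y), 75 mm high; origin at the centre of its underside. A 30 mm vertical hole at its centre, floor 7 mm above the bench, holds the screw (tip on the hole's floor).
- centrifuge: White bench centrifuge, fixed; origin on the bench under the rotor axis. 280 mm wide along its y; along its x from -195 mm (sloping control panel, towards world +y) to +140 mm (hinge side, towards world -y). Flat deck 185 mm above the bench with a 224 mm round opening about the rotor axis.
- well_mouth (a point): Centre of the well's mouth in the hub's flat top face, 137 mm above the bench; z up. A funnel 42 mm wide narrows to the 28 mm bore 8 mm down; the thread starts 77 mm down. The hub's top is 64 mm wide, the rotor around it (190 mm dia) is at least 7 mm lower. The rotor stands at any angle, braked: it does not follow the screw. With the screw home its tip is 105 mm below this point.
- spindle: Hidden threaded spindle at the foot of the well: two-start right-hand thread, lead 18 mm (clockwise from above goes down), start angle unknown. Let go, the screw stands on it, tip 83 to 93 mm below the mouth. Anticlockwise it rides up to 83 mm within half a turn, then drops 9 mm off the thread starts; from there about 0.7 turn clockwise brings it home. It stays where it is left.
- lid (a joint): Lid angle in rad: 0 shut, 1.5 to 1.8 (upright) at the start. A friction hinge of about 0.75 N m holds it at any angle. It shuts only over a screw that is down (its crossbar's top is then 6 mm below the deck).
- lid_hinge (a point): Middle of the lid's hinge line, 187 mm above the bench, 130 mm from the rotor axis along the centrifuge's x; the hinge runs along the centrifuge's y. This frame turns with the lid: -x points to its free edge, z out of its outer face (up when shut). The lid is a white panel with a round window, 255 mm long, 262 mm wide; its outer face is 30 mm from the hinge line along z.
- lid_edge (a point): Middle of the lid's free edge on its outer face, 255 mm from the hinge.
- petri_stack: Bystander: stack of three closed glass petri dishes, 100 mm dia, 62 mm high, origin at the centre of its underside.
- flask: Bystander: stoppered volumetric flask, 74 mm dia, 179 mm high, origin at the centre of its underside.
- beaker: Bystander: glass beaker, 72 mm dia, 90 mm high, origin at the centre of its underside.
Things that resemble listed ones, but are neither listed nor needed, are in the scene too. Of the things like the screw, leave any that is orange, turquoise or yellow; of the rest the smaller one is meant.

How it is judged (in metres and radians):
On the way, in this order (a step that is already met when the one before it is completed fails the run):
1. the screw stands loose and upright in the well, on the thread, let go (z of screw in the frame of well_mouth between -0.0945 and -0.079 m and horizontal distance between screw and well_mouth below 0.006 m and angle between screw's own z axis and vertical below 0.06 rad and contact force between the fingers and screw below 0.3 N), for 0.3 s.
2. the thread has started: the screw is drawn in, tip more than 95.5 mm below the mouth, upright (z of screw in the frame of well_mouth below -0.0955 m and horizontal distance between screw and well_mouth below 0.006 m and angle between screw's own z axis and vertical below 0.06 rad), for 0.1 s.
3. the screw is home: collar flat on the rotor hub (z of screw in the frame of well_mouth below -0.1032 m and horizontal distance between screw and well_mouth below 0.004 m and angle between screw's own z axis and vertical below 0.035 rad), for 0.2 s.
At the end, for the whole second after the job is handed in: The screw is home in the well (tip at least 103.2 mm below the mouth, that is the collar within 1.8 mm of the hub; axis within 4 mm of the well and 2 degrees of upright) and at rest, the lid is shut to within 0.04 rad, and petri stack, flask and beaker stand upright within 40 mm of where they were (all of step 3 and value of joint lid below 0.04 rad and linear speed of screw below 0.02 m/s and distance of each of petri_stack, flask, beaker from where it was at the start of the episode below 0.04 m and angle between each of petri_stack, flask, beaker's own z axis and vertical below 0.2 rad); the robot touches nothing.
It fails at once if the screw is forced (over 120 N on the thread) before it is home (contact force between screw and spindle above 120 N and z of screw in the frame of well_mouth above -0.1032 m).
It fails at once if the screw is cross-threaded: it leans more than 4 degrees with its ribs in the thread (angle between screw's own z axis and vertical above 0.07 rad and z of screw in the frame of well_mouth below -0.082 m).
It fails at once if a bystander is knocked away or over (not (distance of each of petri_stack, flask, beaker from where it was at the start of the episode below 0.04 m and angle between each of petri_stack, flask, beaker's own z axis and vertical below 0.2 rad)).
It also fails if it takes over 72 s, if anything falls off the work surface, if the arm or the gripper's body presses on something with over 40 N, if the wrist force passes 120 N, or if a joint passes its speed limit or range.

## Working session

There is one attempt and no reset: what is moved stays moved. The work goes in short steps, Python scripts to look and compute and a tool call to move; the robot and the scene stay as the last step left them, time stands still between calls to the robot, and variables do not carry over. Pictures are saved under pics/ and viewed, at most 10 in all, crops included, and the job is handed in when it is done.

Besides the shell and the picture viewer there is one more tool, called after ">>>" by a JSON object that holds its "fn" and its "kwargs". drive_tool: Moves the arm, as the interface text tells. Its arguments: {"type":"object","properties":{"deltas":{"type":"string"},"gripper":{"type":"number"}},"required":["deltas"]}

```bash
mkdir -p pics; cat > h.py <<'E'
import numpy as np,cv2
from cell import env
def snap(n,f):
    p,d=env.read_camera(n); cv2.imwrite(f'pics/{f}.png',p[:,:,::-1]); np.savez(f'pics/{f}.npz',p=p,d=d); return p,d
def cloud(n,d):
    c=env.camera_params(n); K=np.array(c['mtx']); T=np.array(c['camera_from_world'])
    v,u=np.mgrid[:d.shape[0],:d.shape[1]]
    r=np.stack([(u-K[0,2])/K[0,0],(v-K[1,2])/K[1,1],np.ones(d.shape)],-1)*d[...,None]
    return (r-T[:3,3])@T[:3,:3]
def proj(n,P):
    c=env.camera_params(n); K=np.array(c['mtx']); T=np.array(c['camera_from_world'])
    q=K@(T[:3,:3]@np.array(P,float)+T[:3,3]); return q[:2]/q[2]
E
python3 - <<'E'
from h import *
for n in('side','top'):
    snap(n,n+'0'); c=env.camera_params(n); print(c)
s=env.state();print(s['t'],s['eef_pos'],s['tcp_rot'],s['ft_force'],s['opening'])
E
```

```text
{'mtx': array([[530.1702594 ,   0.        , 282.80072989],
       [  0.        , 530.1702594 , 198.66184161],
       [  0.        ,   0.        ,   1.        ]]), 'camera_from_world': array([[-9.97797372e-01, -6.62811156e-02,  2.68651532e-03,
         5.14207632e+02],
       [-5.32183624e-02,  7.75659582e-01, -6.28903824e-01,
        -7.84050024e+00],
       [ 3.96006257e-02, -6.27661555e-01, -7.77478465e-01,
         1.75500715e+03],
       [ 0.00000000e+00,  0.00000000e+00,  0.00000000e+00,
         1.00000000e+00]])}
{'mtx': array([[420.33539392,   0.        , 281.04075489],
       [  0.        , 420.33539392, 206.92117483],
       [  0.        ,   0.        ,   1.        ]]), 'camera_from_world': array([[-1.30482224e-02, -9.99906461e-01,  4.10029974e-03,
         1.56020326e+02],
       [-9.96773763e-01,  1.26823462e-02, -7.92541724e-02,
         5.11908988e+02],
       [ 7.91947576e-02, -5.12119727e-03, -9.96846008e-01,
         1.15443872e+03],
       [ 0.00000000e+00,  0.00000000e+00,  0.00000000e+00,
         1.00000000e+00]])}
0.1 [ 263.78163625 -566.38790823  231.11656372] [-3.14059537e+00 -1.14555417e-04  4.35779036e-01] [-0.18013767  0.06765972 -0.59068649] 1.000114861439851
```

View pics/top0.png

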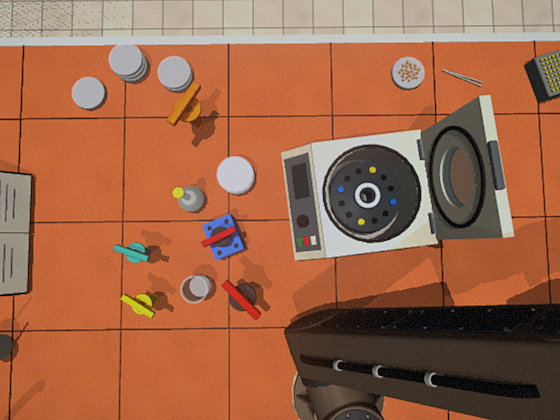

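View pics/side0.png

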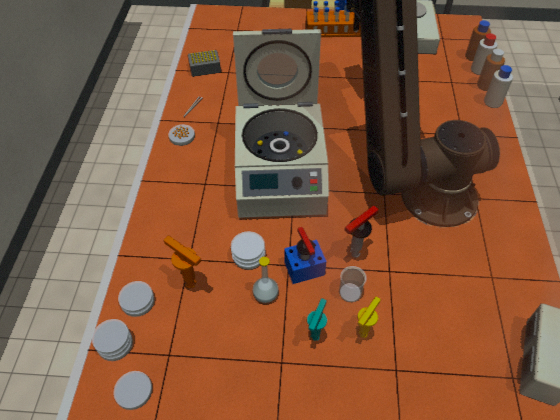

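The top view shows the target screw in the blue stand, its red bar at about (219,237). The larger red decoy stands at (240,298). The rotor hub is at (368,195), and the lid stands open around (465,170). The petri stack is at (235,175), the flask at (190,200) and the beaker at (196,290).

```bash
cat > m.py <<'E'
from h import *
p=np.load('pics/top0.npz');P=cloud('top',p['d']);im=p['p'];hsv=cv2.cvtColor(im,cv2.COLOR_RGB2HSV)
def ctr(mask,n,box):
    m=np.zeros(mask.shape,np.uint8);u0,u1,v0,v1=box;m[v0:v1,u0:u1]=mask[v0:v1,u0:u1]
    k,l,s,c=cv2.connectedComponentsWithStats(m);i=1+np.argmax(s[1:,4]);m=l==i
    q=P[m];print(n,s[i],np.median(q,0).round(1),'zmax',np.percentile(q[:,2],[10,50,90]).round(1));return m,q
def plane(name,uv,z):
    c=env.camera_params(name);K=np.array(c['mtx']);T=np.array(c['camera_from_world']);R=T[:3,:3]
    r=R.T@np.linalg.inv(K)@np.array([uv[0],uv[1],1.]);o=-R.T@T[:3,3];return o+r*(z-o[2])/r[2]
r,g,b=[im[...,i].astype(int) for i in range(3)]
if __name__=='__main__':
    red=(r>130)&(g<50)&(b<50)
    m,q=ctr(red,'bar',(198,240,222,252))
    v,u=np.nonzero(m);rc=cv2.minAreaRect(np.c_[u,v].astype(np.float32));print(rc)
    ends=cv2.boxPoints(rc);W=np.array([plane('top',e,154) for e in ends]);print('bar c',W.mean(0).round(1),W.round(0).tolist())
    blue=(b>120)&(r<90)&(g<110)
    m,q=ctr(blue,'stand',(198,250,210,265));v,u=np.nonzero(m);rc=cv2.minAreaRect(np.c_[u,v].astype(np.float32));
    W=np.array([plane('top',e,75) for e in cv2.boxPoints(rc)]);print('stand',W.mean(0),rc,W.round(0).tolist())
    sp=np.load('pics/side0.npz');S=sp['p'].astype(int);mr=((S[...,0]>130)&(S[...,1]<50)&(S[...,2]<50)).astype(np.uint8)
    mr[:,:295]=0;mr[:,318:]=0;mr[:225]=0;mr[258:]=0
    q=cloud('side',sp['d'])[mr>0];print('side bar',len(q),q.mean(0).round(1),np.percentile(q[:,2],[5,95]))
    q=q[abs(q[:,2]-154)<4] if (abs(q[:,2]-154)<4).any() else q;print(q.mean(0).round(1))
    # hub: bright annulus top face
    m,q=ctr((r>150)&(g>150)&(b>150)&(abs(P[...,2]-137)<6),'hub',(350,388,178,212))
    v,u=np.nonzero(m);(c,rad)=cv2.minEnclosingCircle(np.c_[u,v].astype(np.float32));el=cv2.fitEllipse(cv2.convexHull(np.c_[u,v].astype(np.int32)));print(c,rad,el,plane('top',el[0],137))
    # rotor opening / dark + deck
    d=(abs(P[...,2]-185)<6);d[:,:315]=0;m,q=ctr(d.astype(np.uint8),'deck',(280,440,130,260))
    rc=cv2.minAreaRect(q[:,:2].astype(np.float32));print('deck',rc)
    cs,h=cv2.findContours(m.astype(np.uint8),cv2.RETR_CCOMP,cv2.CHAIN_APPROX_NONE)
    for i,cc in enumerate(cs):
        if h[0][i][3]>=0 and len(cc)>100:
            e=cv2.fitEllipse(cc);print('opening',e,plane('top',e[0],185))
    L=P[95:240,415:515].reshape(-1,3);L=L[L[:,2]>200];print('lid z',np.percentile(L,[1,50,99],0).round(0))
    print('flask etc', [plane('top',x,z).round(0).tolist() for x,z in (((179,193),179),((236,174),62),((196,290),90),((241,299),180))])
    for px in((430,150),(495,100),(515,237),(465,170),(500,165)): print(px,P[px[1],px[0]].round(0))
E
python3 m.py; cd pics; python3 -c "
import cv2;a=cv2.imread('top0.png')
x=cv2.resize(a[210:310,180:280],(400,400),interpolation=2);y=cv2.resize(a[145:245,320:420],(400,400),interpolation=2);cv2.imwrite('c1.png',cv2.hconcat([x,y]))"
```

```text
bar [202 227  34  20 154] [431.2 306.3 152.9] zmax [150.5 152.9 155.5]
((218.30003356933594, 236.10003662109375), (5.813776969909668, 35.329872131347656), 63.43495178222656)
bar c [433.3 305.3 154. ] [[421.0, 347.0, 154.0], [459.0, 270.0, 154.0], [446.0, 263.0, 154.0], [408.0, 341.0, 154.0]]
stand [207 215  28  22  76] [463.2 299.   73.8] zmax [ 71.4  73.8 117.1]
stand [462.25683446 311.98318569  75.        ] ((220.0688934326172, 225.4684600830078), (10.757266998291016, 27.082555770874023), 65.37643432617188) [[461.0, 351.0, 75.0], [490.0, 285.0, 75.0], [464.0, 273.0, 75.0], [435.0, 339.0, 75.0]]
side bar 127 [432.3 307.  153.1] [149.96522338 158.6372332 ]
[433.  306.8 154.1]
hub [355 183  25  25 260] [532.2 -67.1 136.1] zmax [133.5 136.1 138.4]
(367.08197021484375, 194.7568359375) 12.392593383789062 ((367.1009826660156, 194.77272033691406), (24.573474884033203, 24.614452362060547), 39.16667556762695) [532.56079327 -67.4798757  137.        ]
deck [ 315  130  123  127 6314] [527.5 -81.9 184.3] zmax [181.7 184.3 187. ]
deck ((534.390869140625, -73.00347900390625), (280.5773010253906, 272.79010009765625), 6.466485977172852)
opening ((372.3494567871094, 192.73956298828125), (90.18785095214844, 92.61933898925781), 150.07403564453125) [532.23636808 -70.12284673 185.        ]
lid z [[ 422. -257.  206.]
 [ 548. -223.  367.]
 [ 678. -196.  449.]]
flask etc [[538.0, 397.0, 179.0], [602.0, 270.0, 62.0], [296.0, 372.0, 90.0], [283.0, 248.0, 180.0]]
(430, 150) [ 627. -199.  224.]
(495, 100) [ 819. -476.    1.]
(515, 237) [ 422. -512.    1.]
(465, 170) [ 558. -223.  348.]
(500, 165) [ 550. -242.  447.]
```

View pics/c1.png

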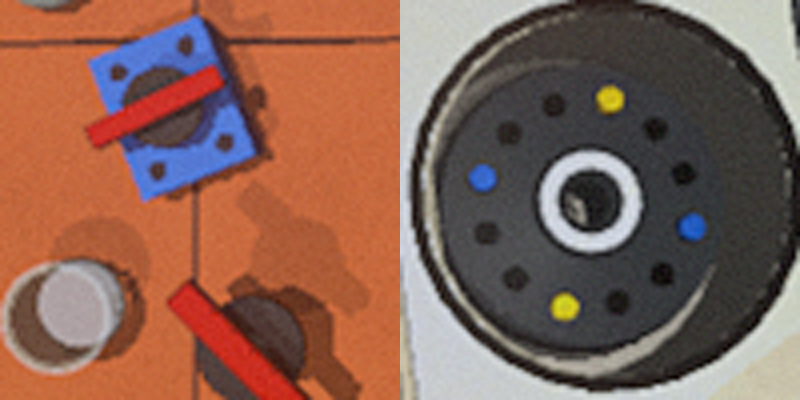

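The crop shows the red bar crossing the stand and the white hub ring around the well. By ray casting, the bar centre is at (433,306,154), yaw about 116°, and the well is at (532.5,-67.5). Both heights match what was given. I'll go up and around the free side of the lid.

>>> {"fn": "drive_tool", "kwargs": {"deltas": "0 0 0.4 0.039; 0 0 0.4 0.039; 0 0 0.4 0.039; 0 0 0.4 0.039; 0 0 0.4 0.039; 0 0 0.4 0.039; 0 0 0.4 0.039; 0.13 0.38 0 0.039; 0.13 0.38 0 0.039; 0.13 0.38 0 0.039", "gripper": 0}}

```text
t: 0.93
eef_pos: [302.9, -451.5, 511.3]
tcp_rot: [3.142, -0.0, 1.666]
ft_force: [0.8, 0.1, 0.2]
opening: 0.993
grip_force: 0.0
```

```bash
python3 - <<'E'
from m import *
print([P[v,u].round(0).tolist() for u,v in((224,283),(240,298),(258,316),(186,203),(235,175),(200,290))])
E
```

```text
[[322.0, 287.0, 189.0], [287.0, 250.0, 185.0], [245.0, 208.0, 189.0], [524.0, 405.0, 65.0], [599.0, 273.0, 61.0], [286.0, 379.0, 2.0]]
```

>>> {"fn": "drive_tool", "kwargs": {"deltas": "0.13 0.38 0 0.038; 0.13 0.38 0 0.038; 0.13 0.38 0 0.038; 0.13 0.38 0 0; 0.13 0.38 0 0; 0.13 0.38 0 0; 0.04 0.4 0 0; 0.04 0.4 0 0; 0.04 0.4 0 0; 0.04 0.4 0 0"}}

```text
t: 1.77
eef_pos: [396.4, -62.7, 511.6]
tcp_rot: [3.141, -0.0, 2.019]
ft_force: [1.1, -1.2, 0.1]
opening: 0.999
grip_force: 0.0
```

>>> {"fn": "drive_tool", "kwargs": {"deltas": "0.04 0.4 0 0; 0.04 0.4 0 0; 0.04 0.4 0 0; 0.04 0.4 0 0; 0.04 0.4 -0.1 0; 0.04 0.4 -0.1 0; 0.04 0.4 -0.1 0; 0.04 0.4 -0.1 0; 0.04 0.35 -0.2 0; 0 0 -0.4 0"}}

```text
t: 2.6
eef_pos: [433.5, 295.5, 412.5]
tcp_rot: [3.137, -0.001, 2.023]
ft_force: [2.1, 0.8, -0.4]
opening: 0.997
grip_force: 0.0
```

>>> {"fn": "drive_tool", "kwargs": {"deltas": "0 0.07 -0.3 0; 0 0 -0.4 0; 0 0 -0.4 0; 0 0 -0.4 0; 0 0 -0.4 0; 0 0 -0.2 0; 0 0 0 0; 0 0 0 0"}}

```text
t: 3.27
eef_pos: [432.8, 297.4, 201.4]
tcp_rot: [-3.14, 0.0, 2.019]
ft_force: [-0.2, 0.8, 0.9]
opening: 0.998
grip_force: 0.0
```

```bash
python3 - <<'E'
from h import *
print(env.state()['eef_pos'])
p,d=snap('side','s1'); x,y=[int(i) for i in proj('side',(433,306,150))]
cv2.imwrite('pics/s1c.png',cv2.resize(p[max(0,y-75):y+75,x-90:x+90,::-1],None,fx=4,fy=4,interpolation=2))
S=p.astype(int);m=(S[...,0]>130)&(S[...,1]<50)&(S[...,2]<50);m[:,:x-25]=0;m[:,x+20:]=0;m[:y-30]=0;m[y+30:]=0
q=cloud('side',d)[m];print(len(q),q.mean(0).round(1),np.percentile(q,[2,98],0).round(1))
E
```

```text
[432.83456152 297.3949608  201.43442072]
9 [415.5 346.  155.6] [[411.  343.2 153.1]
 [419.1 349.3 159. ]]
```

View pics/s1c.png

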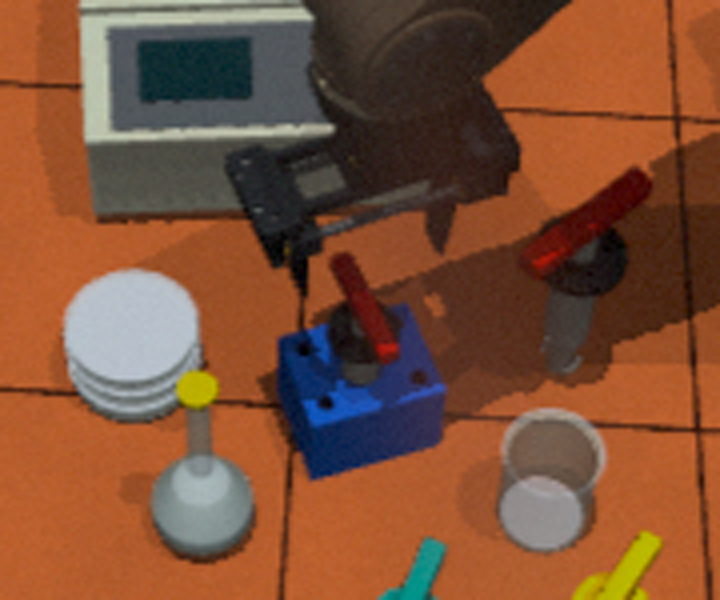

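The gripper sits over the bar, which the crop shows at about (363,305), with the jaws across it. TCP y needs +8 mm before I descend.

>>> {"fn": "drive_tool", "kwargs": {"deltas": "0 0.085 0 0; 0 0 -0.2 0; 0 0 -0.2 0; 0 0 -0.17 0; 0 0 0 0; 0 0 0 0"}}

```text
t: 3.82
eef_pos: [433.3, 306.5, 145.7]
tcp_rot: [3.141, -0.0, 2.019]
ft_force: [-0.0, -0.1, 0.5]
opening: 0.997
grip_force: 0.0
```

>>> {"fn": "drive_tool", "kwargs": {"deltas": "0 0 0 0; 0 0 0 0; 0 0 0 0; 0 0 0 0; 0 0 0 0; 0 0 0 0; 0 0 0 0; 0 0 0 0", "gripper": 1}}

```text
t: 4.48
eef_pos: [432.9, 305.9, 144.7]
tcp_rot: [3.142, 0.0, 2.019]
ft_force: [-0.1, -0.1, -0.5]
opening: 0.496
grip_force: 0.0
```

>>> {"fn": "drive_tool", "kwargs": {"deltas": "0 0 0 0; 0 0 0 0; 0 0 0 0; 0 0 0 0; 0 0 0 0; 0 0 0 0; 0 0 0 0; 0 0 0 0"}}

```text
t: 5.15
eef_pos: [432.9, 305.9, 144.6]
tcp_rot: [3.141, 0.0, 2.019]
ft_force: [0.2, 0.5, -1.4]
opening: 0.167
grip_force: 30.0
```

Gripped, with the opening at 16 mm. Now I'll lift it, slowly at first.

>>> {"fn": "drive_tool", "kwargs": {"deltas": "0 0 0.1 0; 0 0 0.2 0; 0 0 0.3 0; 0 0 0.3 0; 0 0 0.35 0; 0 0 0.35 0; 0 0 0.3 0; 0 0 0.1 0; 0 0 0 0; 0 0 0 0"}}

```text
t: 5.98
eef_pos: [432.4, 305.7, 343.7]
tcp_rot: [-3.141, 0.0, 2.019]
ft_force: [-0.3, -0.1, -2.7]
opening: 0.168
grip_force: 30.0
```

```bash
python3 - <<'E'
from h import *
s=env.state();print(s['eef_pos'],s['ft_force'],s['moment'])
p,d=snap('side','s2'); x,y=[int(i) for i in proj('side',s['eef_pos']-[0,0,60])]
cv2.imwrite('pics/s2c.png',cv2.resize(p[max(0,y-60):y+60,x-70:x+70,::-1],None,fx=4,fy=4,interpolation=2))
P=cloud('side',d);e=s['eef_pos']
near=(abs(P[...,0]-e[0])<40)&(abs(P[...,1]-e[1])<40)
for z in range(int(e[2])-140,int(e[2])-30,10):
    q=P[near&(abs(P[...,2]-z)<5)]
    if len(q)>4: print(z,len(q),np.median(q,0).round(1), np.percentile(q[:,0],[5,95]).round(0))
E
```

```text
[432.37985975 305.67397524 343.66960703] [-0.28360608 -0.07126814 -2.71077483] [ 0.073125   -0.13111849 -0.02079414]
213 21 [430.8 309.8 215.4] [420. 444.]
223 16 [433.4 311.1 221.1] [423. 440.]
233 7 [431.3 313.6 230.2] [427. 438.]
243 14 [432.9 316.6 244.6] [423. 443.]
253 22 [433.2 317.1 253.2] [422. 443.]
263 19 [432.1 318.1 262.9] [420. 440.]
273 25 [432.6 317.8 270.8] [422. 443.]
283 24 [431.8 317.2 283.7] [421. 443.]
293 17 [431.  320.  292.9] [423. 440.]
```

View pics/s2c.png

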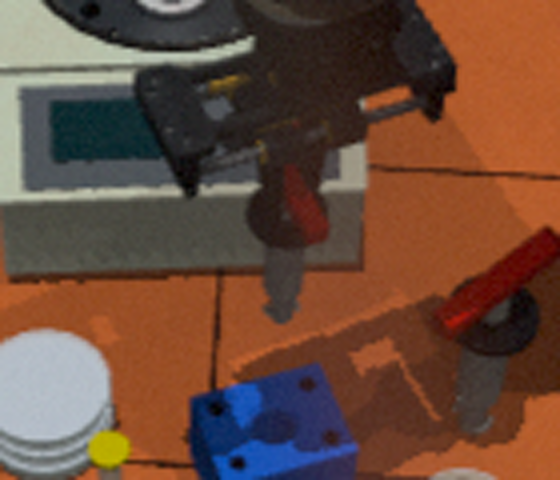

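The screw hangs upright in the jaws, its shank at about (282,270) in the crop with the tip clear of the stand. Next I'll carry it over the well, turning the yaw down to leave wrist range for the thread.

>>> {"fn": "drive_tool", "kwargs": {"deltas": "0.05 -0.19 0 -0.039; 0.1 -0.37 0 -0.039; 0.1 -0.37 0 -0.039; 0.1 -0.37 0 -0.039; 0.1 -0.37 0 -0.039; 0.1 -0.37 0 -0.039; 0.1 -0.37 0 -0.039; 0.1 -0.37 0 -0.039; 0.1 -0.37 0 -0.039; 0.1 -0.37 0 -0.039"}}

```text
t: 6.87
eef_pos: [527.5, -48.0, 342.4]
tcp_rot: [-3.139, 0.002, 0.788]
ft_force: [1.1, 1.0, -2.7]
opening: 0.165
grip_force: 30.0
```

>>> {"fn": "drive_tool", "kwargs": {"deltas": "0.05 -0.2 0 0; 0 0 0 0; 0 0 0 0"}}

```text
t: 7.12
eef_pos: [532.5, -67.0, 342.3]
tcp_rot: [-3.138, 0.002, 0.792]
ft_force: [-0.8, -0.2, -3.6]
opening: 0.168
grip_force: 30.0
```

```bash
python3 - <<'E'
from h import *
s=env.state();e=s['eef_pos'];print(e,s['tcp_rot'],s['joints'].round(2) if hasattr(s['joints'],'round') else s['joints'])
p,d=snap('side','s3'); x,y=[int(i) for i in proj('side',e-[0,0,80])]
cv2.imwrite('pics/s3c.png',cv2.resize(p[max(0,y-70):y+70,x-80:x+80,::-1],None,fx=4,fy=4,interpolation=2))
P=cloud('side',d)
near=(abs(P[...,0]-e[0])<30)&(abs(P[...,1]-e[1])<30)
for z in range(int(e[2])-140,int(e[2])-30,15):
    q=P[near&(abs(P[...,2]-z)<7)]
    if len(q)>4: print(z,len(q),np.median(q,0).round(1), np.percentile(q[:,0],[5,95]).round(0))
S=p.astype(int);m=(S.min(-1)>140)&(abs(P[...,2]-137)<6)&(np.hypot(P[...,0]-532,P[...,1]+67)<45);q=P[m];print('hub',len(q),np.percentile(q,[2,50,98],0).round(1))
E
```

```text
[532.47450087 -67.00124432 342.30250819] [-3.13801917e+00  1.99135524e-03  7.91969935e-01] [-0.25  0.27  1.61  0.    1.27  0.53]
217 23 [534.5 -60.9 217.8] [525. 542.]
232 13 [531.4 -59.7 232.5] [526. 540.]
247 26 [531.2 -56.4 247.1] [520. 543.]
262 31 [531.2 -55.2 261.9] [520. 544.]
277 29 [531.1 -55.3 277.4] [520. 543.]
292 31 [531.  -56.3 289.4] [521. 543.]
307 12 [530.8 -45.2 311.7] [511. 544.]
hub 19 [[515.9 -57.5 133.7]
 [540.6 -44.  138.3]
 [557.5 -36.9 141.3]]
```

View pics/s3c.png

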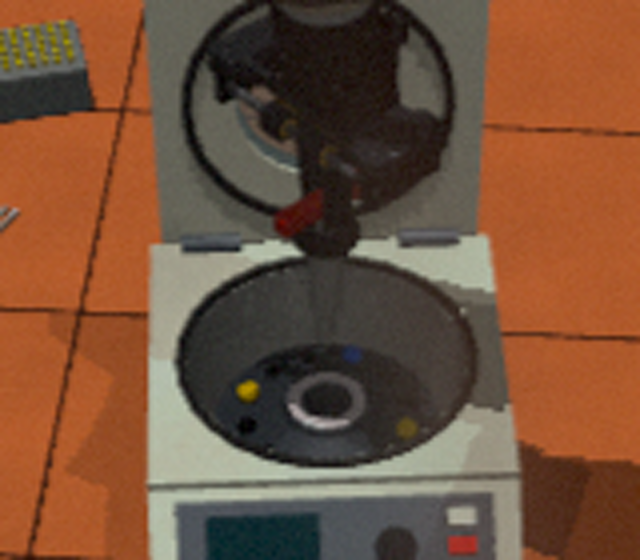

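The screw hangs upright above the hub ring, which the crop shows at about (326,400). I'll check the hub position against the first side view as well.

```bash
python3 - <<'E'
from m import *
sp=np.load('pics/side0.npz');S=sp['p'].astype(int);Q=cloud('side',sp['d'])
m=(S.min(-1)>130)&(abs(Q[...,2]-137)<8)&(np.hypot(Q[...,0]-532,Q[...,1]+67)<45)
v,u=np.nonzero(m);el=cv2.fitEllipse(cv2.convexHull(np.c_[u,v].astype(np.int32)));print(el,plane('side',el[0],137))
E
```

```text
((279.12579345703125, 144.60699462890625), (13.622800827026367, 18.669971466064453), 90.1877670288086) [532.07522798 -67.31824728 137.        ]
```

>>> {"fn": "drive_tool", "kwargs": {"deltas": "0 0 -0.3 0; 0 0 -0.3 0; 0 0 -0.2 0; 0 0 -0.1 0; 0 0 -0.1 0; 0 0 0 0"}}

```text
t: 7.67
eef_pos: [532.3, -65.4, 243.2]
tcp_rot: [-3.14, 0.001, 0.795]
ft_force: [-0.4, -0.7, -3.8]
opening: 0.167
grip_force: 30.0
```

>>> {"fn": "drive_tool", "kwargs": {"deltas": "0 0 -0.05 0; 0 0 -0.05 0; 0 0 -0.05 0; 0 0 -0.05 0; 0 0 0 0"}}

```text
t: 8.08
eef_pos: [532.5, -66.2, 224.1]
tcp_rot: [-3.141, 0.001, 0.794]
ft_force: [-0.8, -2.0, -4.1]
opening: 0.165
grip_force: 30.0
```

>>> {"fn": "drive_tool", "kwargs": {"deltas": "0 -0.01 -0.05 0; 0 0 -0.05 0; 0 0 -0.05 0; 0 0 -0.05 0; 0 0 -0.05 0; 0 0 0 0; 0 0 0 0"}}

```text
t: 8.67
eef_pos: [532.9, -67.0, 199.3]
tcp_rot: [-3.141, 0.0, 0.794]
ft_force: [-0.3, 1.6, -2.9]
opening: 0.167
grip_force: 30.0
```

>>> {"fn": "drive_tool", "kwargs": {"deltas": "0 0 -0.02 0; 0 0 -0.02 0; 0 0 -0.02 0; 0 0 0 0"}}

```text
t: 9.0
eef_pos: [532.8, -67.0, 193.3]
tcp_rot: [-3.142, 0.0, 0.794]
ft_force: [1.0, -0.2, -3.1]
opening: 0.166
grip_force: 30.0
```

>>> {"fn": "drive_tool", "kwargs": {"deltas": "0 0 -0.02 0; 0 0 -0.01 0; 0 0 0 0"}}

```text
t: 9.25
eef_pos: [532.8, -67.1, 190.5]
tcp_rot: [-3.142, 0.0, 0.794]
ft_force: [-0.8, -0.1, -3.5]
opening: 0.167
grip_force: 30.0
```

>>> {"fn": "drive_tool", "kwargs": {"deltas": "0 0 -0.02 0; 0 0 -0.01 0; 0 0 0 0"}}

```text
t: 9.5
eef_pos: [532.8, -67.1, 187.4]
tcp_rot: [-3.141, 0.0, 0.794]
ft_force: [-1.4, -0.2, -3.4]
opening: 0.167
grip_force: 30.0
```

>>> {"fn": "drive_tool", "kwargs": {"deltas": "0 0 -0.02 0; 0 0 0 0"}}

```text
t: 9.67
eef_pos: [532.8, -67.1, 185.4]
tcp_rot: [-3.141, 0.0, 0.794]
ft_force: [-0.1, 0.3, -3.5]
opening: 0.166
grip_force: 30.0
```

>>> {"fn": "drive_tool", "kwargs": {"deltas": "0 0 -0.02 0; 0 0 0 0"}}

```text
t: 9.83
eef_pos: [532.9, -67.1, 183.8]
tcp_rot: [3.141, -0.0, 0.794]
ft_force: [-1.4, 0.4, 0.9]
opening: 0.169
grip_force: 30.0
```

Contact felt, with the tip about 90 mm below the mouth. Letting go.

>>> {"fn": "drive_tool", "kwargs": {"deltas": "0 0 0 0; 0 0 0 0; 0 0 0 0; 0 0 0 0; 0 0 0 0; 0 0 0 0; 0 0 0 0; 0 0 0 0; 0 0 0 0", "gripper": 0.72}}

```text
t: 10.58
eef_pos: [532.9, -67.1, 183.7]
tcp_rot: [3.142, -0.0, 0.794]
ft_force: [0.1, -0.4, -0.2]
opening: 0.28
grip_force: 0.0
```

```bash
cat > bar.py <<'E'
from h import *
import sys
def bar(tag,show=False):
    s=env.state();e=s['eef_pos'];p,d=snap('side',tag);P=cloud('side',d);S=p.astype(int)
    m=(S[...,0]>70)&(S[...,1]*2.5<S[...,0])&(S[...,2]*2.5<S[...,0])&(np.hypot(P[...,0]-532.5,P[...,1]+67)<60)&(P[...,2]>140)
    q=P[m];print('t',s['t'],'eef',e.round(1),'yaw',np.degrees(s['tcp_rot'][2]).round(1),'f',s['ft_force'].round(1),'open',round(s['opening'],3),'grip',s['grip_force'])
    if len(q)>3:
        print('bar px',len(q),'mean',q.mean(0).round(1),'z pct',np.percentile(q[:,2],[10,50,90]).round(1))
        a=np.degrees(np.arctan2(q[:,1]+67.2,q[:,0]-532.5));print('az',np.median(a).round(1),'spread',np.percentile(a,[10,90]).round(0))
    if show:
        x,y=[int(i) for i in proj('side',(532,-67,170))]
        cv2.imwrite(f'pics/{tag}c.png',cv2.resize(p[max(0,y-60):y+60,x-70:x+70,::-1],None,fx=4,fy=4,interpolation=2))
if __name__=='__main__': bar(sys.argv[1],len(sys.argv)>2)
E
python3 bar.py b0 1
```

```text
t 10.5833 eef [532.9 -67.1 183.7] yaw 45.5 f [ 0.1 -0.4 -0.2] open 0.28 grip 0.0
bar px 39 mean [547.8 -44.7 192.1] z pct [188.7 192.1 196. ]
az 54.7 spread [45. 71.]
```

View pics/b0c.png

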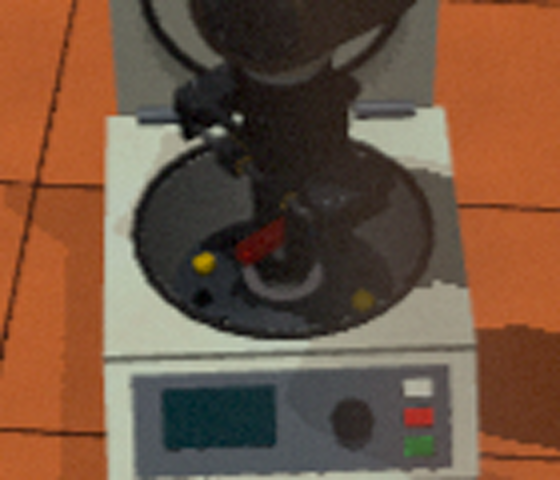

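Let go: the bar top is at about 193, so the tip is about 91 mm below the mouth. The crop shows the bar at (262,240), free between the jaws. I'll use the jaws as a loose wrench, not gripping, and turn anticlockwise to feel for the thread start.

>>> {"fn": "drive_tool", "kwargs": {"deltas": "-0.003 -0.002 0 0; 0 0 0 0; 0 0 0 0.035; 0 0 0.003 0.035; 0 0 0.003 0.035; 0 0 0.003 0.035; 0 0 0.003 0.035; 0 0 0.003 0.035; 0 0 0.003 0.035; 0 0 0.003 0.035", "gripper": 0.79}}

```text
t: 11.47
eef_pos: [532.5, -67.3, 185.8]
tcp_rot: [3.142, -0.0, 1.679]
ft_force: [0.1, 0.2, -0.9]
opening: 0.21
grip_force: 1.2
```

```bash
python3 bar.py b1
```

```text
t 11.4667 eef [532.5 -67.3 185.8] yaw 96.2 f [ 0.1  0.2 -0.9] open 0.21 grip 1.230174049269408
bar px 62 mean [532.3 -51.  194.8] z pct [189.  195.3 199.3]
az 82.5 spread [-109.   97.]
```

>>> {"fn": "drive_tool", "kwargs": {"deltas": "0 0 0.003 0.035; 0 0 0.003 0.035; 0 0 0.003 0.035; 0 0 0.003 0.035; 0 0 0.003 0.035; 0 0 0.003 0.035; 0 0 0 0"}}

```text
t: 12.1
eef_pos: [532.6, -67.3, 187.6]
tcp_rot: [3.141, 0.0, 2.336]
ft_force: [-0.0, 0.4, 0.2]
opening: 0.211
grip_force: 0.0
```

```bash
python3 bar.py b2
```

```text
t 12.1 eef [532.6 -67.3 187.6] yaw 133.8 f [-0.   0.4  0.2] open 0.211 grip 0.025021874589583604
bar px 30 mean [520.1 -47.4 197.1] z pct [192.6 196.6 200.8]
az 119.5 spread [104. 134.]
```

>>> {"fn": "drive_tool", "kwargs": {"deltas": "0 0 0.003 0.035; 0 0 0.003 0.035; 0 0 0.003 0.035; 0 0 0.003 0.035; 0 0 0 0"}}

```text
t: 12.57
eef_pos: [532.6, -67.3, 188.8]
tcp_rot: [3.141, 0.0, 2.773]
ft_force: [-0.3, 0.3, 0.1]
opening: 0.209
grip_force: 0.0
```

```bash
python3 bar.py b3
```

```text
t 12.5667 eef [532.6 -67.3 188.8] yaw 158.9 f [-0.3  0.3  0.1] open 0.209 grip 0.0002562941398309704
bar px 12 mean [515.9 -53.  198.9] z pct [194.4 199.3 202.3]
az 141.6 spread [129. 152.]
```

>>> {"fn": "drive_tool", "kwargs": {"deltas": "0 0 0.003 0.035; 0 0 0.003 0.035; 0 0 0.003 0.035; 0 0 0.003 0.035; 0 0 0 0"}}

```text
t: 13.03
eef_pos: [532.6, -67.3, 189.9]
tcp_rot: [3.141, -0.0, -3.072]
ft_force: [0.0, 0.3, 0.2]
opening: 0.208
grip_force: 0.0
```

```bash
python3 bar.py b4
```

```text
t 13.0333 eef [532.6 -67.3 189.9] yaw -176.0 f [0.  0.3 0.2] open 0.208 grip 0.0
bar px 10 mean [572.5 -65.9 199. ] z pct [194.7 198.6 203.7]
az 0.5 spread [-6. 10.]
```

>>> {"fn": "drive_tool", "kwargs": {"deltas": "0 0 0.003 0.035; 0 0 0.003 0.035; 0 0 0.003 0.035; 0 0 0 0"}}

```text
t: 13.42
eef_pos: [532.6, -67.3, 190.9]
tcp_rot: [3.141, -0.0, -2.743]
ft_force: [0.8, -0.0, -0.1]
opening: 0.211
grip_force: 0.0
```

```bash
python3 bar.py b5
```

```text
t 13.4167 eef [532.6 -67.3 190.9] yaw -157.1 f [ 0.8 -0.  -0.1] open 0.211 grip 0.0
bar px 27 mean [556.7 -56.2 199. ] z pct [193.5 197.7 205. ]
az 24.7 spread [15. 42.]
```

>>> {"fn": "drive_tool", "kwargs": {"deltas": "0 0 0.003 0.035; 0 0 0.003 0.035; 0 0 0 0"}}

```text
t: 13.72
eef_pos: [532.6, -67.3, 191.5]
tcp_rot: [3.142, 0.0, -2.523]
ft_force: [-0.5, 0.5, 0.9]
opening: 0.211
grip_force: 0.0
```

```bash
python3 bar.py b6; python3 bar.py b7 1
```

```text
t 13.7167 eef [532.6 -67.3 191.5] yaw -144.6 f [-0.5  0.5  0.9] open 0.211 grip 0.02155873874386316
bar px 31 mean [551.6 -53.1 192.6] z pct [188.6 193.5 196.5]
az 34.4 spread [24. 55.]
t 13.7667 eef [532.6 -67.3 191.5] yaw -144.9 f [ 0.4 -0.   0.9] open 0.21 grip 0.016548797975701746
bar px 30 mean [551.3 -52.9 192.4] z pct [189.7 192.5 196.2]
az 36.6 spread [27. 54.]
```

View pics/b7c.png

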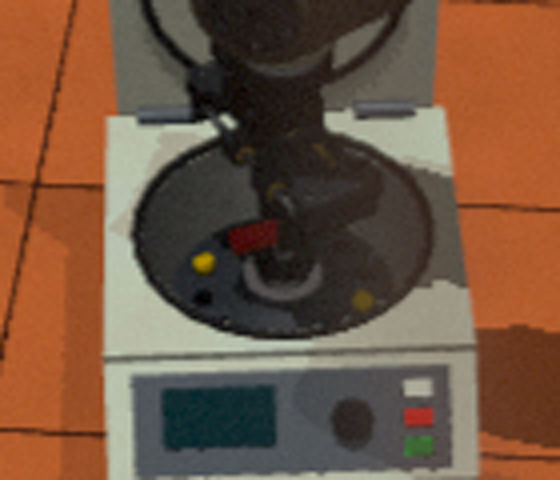

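The bar dropped from about 199 to 192.5 at yaw 215°, so the ribs are off the thread starts. The crop shows it lower, at (255,235). Next I'll lower the jaws and wind clockwise, following the 18 mm lead.

>>> {"fn": "drive_tool", "kwargs": {"deltas": "0 0 -0.04 -0.02; 0 0 -0.035 -0.02; 0 0 0 -0.035; 0 0 0 -0.035; 0 0 -0.003 -0.035; 0 0 -0.003 -0.035; 0 0 -0.003 -0.035; 0 0 -0.003 -0.035; 0 0 -0.003 -0.035; 0 0 -0.003 -0.035"}}

```text
t: 14.65
eef_pos: [532.5, -67.2, 182.1]
tcp_rot: [3.141, -0.0, 2.745]
ft_force: [0.1, 0.4, -0.1]
opening: 0.209
grip_force: 0.4
```

```bash
python3 bar.py b8
```

```text
t 14.65 eef [532.5 -67.2 182.1] yaw 157.3 f [ 0.1  0.4 -0.1] open 0.209 grip 0.37457604106748477
bar px 16 mean [513.8 -58.2 188.1] z pct [180.9 188.7 193. ]
az 154.3 spread [142. 163.]
```

>>> {"fn": "drive_tool", "kwargs": {"deltas": "0 0 -0.003 -0.035; 0 0 -0.003 -0.035; 0 0 -0.003 -0.035; 0 0 -0.003 -0.035; 0 0 -0.003 -0.035; 0 0 -0.003 -0.035; 0 0 -0.003 -0.035; 0 0 -0.003 -0.035; 0 0 -0.003 -0.035; 0 0 -0.003 -0.035"}}

```text
t: 15.53
eef_pos: [532.5, -67.3, 179.1]
tcp_rot: [3.142, -0.0, 1.649]
ft_force: [0.0, -0.1, -0.5]
opening: 0.21
grip_force: 0.4
```

```bash
python3 bar.py b9
```

```text
t 15.5333 eef [532.5 -67.3 179.1] yaw 94.5 f [ 0.  -0.1 -0.5] open 0.21 grip 0.3838018538954202
bar px 68 mean [527.7 -53.2 187.1] z pct [183.5 187.4 191.2]
az 100.0 spread [-87. 117.]
```

>>> {"fn": "drive_tool", "kwargs": {"deltas": "0 0 -0.003 -0.035; 0 0 -0.003 -0.035; 0 0 -0.003 -0.035; 0 0 -0.003 -0.035; 0 0 -0.003 -0.035; 0 0 -0.003 -0.035; 0 0 -0.003 -0.035; 0 0 -0.003 -0.035; 0 0 -0.003 -0.035; 0 0 -0.003 -0.035"}}

```text
t: 16.42
eef_pos: [532.6, -67.3, 176.1]
tcp_rot: [3.141, 0.0, 0.553]
ft_force: [0.4, 0.7, -1.1]
opening: 0.208
grip_force: 0.4
```

```bash
python3 bar.py b10
```

```text
t 16.4167 eef [532.6 -67.3 176.1] yaw 31.7 f [ 0.4  0.7 -1.1] open 0.208 grip 0.39047150188707747
bar px 35 mean [550.9 -45.5 183.1] z pct [179.3 183.5 186.9]
az 49.3 spread [40. 62.]
```

>>> {"fn": "drive_tool", "kwargs": {"deltas": "0 0 -0.003 -0.035; 0 0 -0.003 -0.035; 0 0 -0.003 -0.035; 0 0 -0.003 -0.035; 0 0 -0.003 -0.035; 0 0 -0.003 -0.035; 0 0 -0.003 -0.035; 0 0 -0.003 -0.035; 0 0 -0.003 -0.035; 0 0 -0.003 -0.035"}}

```text
t: 17.3
eef_pos: [532.6, -67.3, 173.1]
tcp_rot: [3.141, 0.0, -0.543]
ft_force: [0.5, 0.2, 0.1]
opening: 0.208
grip_force: 0.4
```

```bash
python3 bar.py b11; python3 -c "
from cell import env
s=env.state();print(s['moment'],s['joints'])"
```

```text
t 17.3 eef [532.6 -67.3 173.1] yaw -31.1 f [0.5 0.2 0.1] open 0.208 grip 0.3651922031713184
bar px 14 mean [516.5 -56.8 181.6] z pct [179.  181.5 183.3]
az 142.7 spread [131. 164.]
[ 0.04823161  0.04169263 -0.04123529] [-2.48772898e-01  4.37776830e-01  1.84167797e+00 -1.83673424e-04
  8.62250609e-01  1.87359582e+00]
```

>>> {"fn": "drive_tool", "kwargs": {"deltas": "0 0 -0.003 -0.035; 0 0 -0.003 -0.035; 0 0 -0.003 -0.035; 0 0 -0.003 -0.035; 0 0 -0.003 -0.035; 0 0 -0.003 -0.035; 0 0 0 0"}}

```text
t: 17.93
eef_pos: [532.5, -67.3, 171.3]
tcp_rot: [3.141, 0.0, -1.201]
ft_force: [-0.1, -0.5, -0.1]
opening: 0.211
grip_force: 0.1
```

```bash
python3 bar.py b12; python3 -c "
from cell import env
s=env.state();print(s['moment'],s['joints'])"
```

```text
t 17.9333 eef [532.5 -67.3 171.3] yaw -68.8 f [-0.1 -0.5 -0.1] open 0.211 grip 0.0857939100387739
bar px 34 mean [522.3 -49.3 179.9] z pct [175.4 180.2 183.2]
az 117.4 spread [ 84. 139.]
[0.16695429 0.01955481 0.00764915] [-2.48754099e-01  4.40115868e-01  1.84347285e+00 -6.92630054e-05
  8.58239202e-01  2.51752751e+00]
```

There's no end torque yet and the wrist is near its limit. I'll lift off, turn back half a turn and re-engage.

>>> {"fn": "drive_tool", "kwargs": {"deltas": "0 0 0 0.01; 0 0 0 0; 0 0 0.2 0; 0 0 0.2 0; 0 0 0 0.039; 0 0 0 0.039; 0 0 0 0.039; 0 0 0 0.039; 0 0 0 0.039; 0 0 0 0.039", "gripper": 0.65}}

```text
t: 18.82
eef_pos: [532.6, -67.3, 211.4]
tcp_rot: [3.142, -0.0, -0.424]
ft_force: [0.2, -0.2, -0.3]
opening: 0.349
grip_force: 0.0
```

>>> {"fn": "drive_tool", "kwargs": {"deltas": "0 0 0 0.039; 0 0 0 0.039; 0 0 0 0.039; 0 0 0 0.039; 0 0 0 0.039; 0 0 0 0.039; 0 0 0 0.039; 0 0 0 0.039; 0 0 0 0.039; 0 0 0 0.039"}}

```text
t: 19.65
eef_pos: [532.6, -67.3, 211.4]
tcp_rot: [3.141, -0.0, 0.801]
ft_force: [-0.9, 0.1, -0.3]
opening: 0.352
grip_force: 0.0
```

>>> {"fn": "drive_tool", "kwargs": {"deltas": "0 0 0 0.039; 0 0 0 0.039; 0 0 0 0.039; 0 0 0 0.039; 0 0 0 0.039; 0 0 0 0.039; 0 0 0 0.039; 0 0 0 0.039; 0 0 0 0.039; 0 0 0 0.039"}}

```text
t: 20.48
eef_pos: [532.6, -67.3, 211.4]
tcp_rot: [3.141, 0.0, 2.026]
ft_force: [-0.5, -0.6, 0.2]
opening: 0.348
grip_force: 0.0
```

```bash
python3 bar.py b13
```

```text
t 20.4833 eef [532.6 -67.3 211.4] yaw 116.1 f [-0.5 -0.6  0.2] open 0.348 grip 0.0
bar px 48 mean [525.2 -55.8 180.3] z pct [176.8 180.4 183.9]
az 115.1 spread [-75. 134.]
```

>>> {"fn": "drive_tool", "kwargs": {"deltas": "0 0 -0.2 0; 0 0 -0.2 0; 0 0 -0.01 0; 0 0 0 0"}}

```text
t: 20.87
eef_pos: [532.3, -67.2, 169.9]
tcp_rot: [-3.14, -0.001, 2.016]
ft_force: [-0.8, -0.3, 0.5]
opening: 0.352
grip_force: 0.0
```

>>> {"fn": "drive_tool", "kwargs": {"deltas": "0 0 0 0; 0 0 0 0; 0 0 0 0; 0 0 0 -0.035; 0 0 0 -0.035; 0 0 0 -0.035; 0 0 -0.003 -0.035; 0 0 -0.003 -0.035; 0 0 -0.003 -0.035; 0 0 0 0", "gripper": 0.79}}

```text
t: 21.7
eef_pos: [533.1, -67.4, 170.6]
tcp_rot: [3.139, 0.0, 1.35]
ft_force: [0.5, -0.4, 1.3]
opening: 0.213
grip_force: 1.2
```

```bash
python3 bar.py b14; python3 -c "
from cell import env
s=env.state();print(s['moment'])"
```

```text
t 21.7 eef [533.1 -67.4 170.6] yaw 77.3 f [ 0.5 -0.4  1.3] open 0.213 grip 1.2126879987772554
bar px 51 mean [532.2 -47.5 178.7] z pct [173.  179.6 182.9]
az 87.9 spread [-87. 101.]
[-0.05485329 -0.28963814  0.00804819]
```

>>> {"fn": "drive_tool", "kwargs": {"deltas": "0 0 0 -0.035; 0 0 0 -0.035; 0 0 0 -0.035; 0 0 0 -0.035; 0 0 0 0"}}

```text
t: 22.17
eef_pos: [532.8, -67.5, 170.3]
tcp_rot: [3.14, 0.0, 0.914]
ft_force: [-0.7, -1.5, 5.6]
opening: 0.218
grip_force: 18.0
```

```bash
python3 bar.py b15; python3 -c "
from cell import env
s=env.state();print(s['moment'])"
```

```text
t 22.1667 eef [532.8 -67.5 170.3] yaw 52.4 f [-0.7 -1.5  5.6] open 0.218 grip 18.0432734079659
bar px 36 mean [542.6 -37.9 178.6] z pct [175.3 178.9 181.9]
az 71.4 spread [63. 79.]
[-0.27228093  0.1273569   0.44948382]
```

Resistance felt: 0.45 N m, and the bar has stopped turning at the home height. I'll back off, lift clear, and look.

>>> {"fn": "drive_tool", "kwargs": {"deltas": "0 0 0 0.03; 0 0 0 0.02; 0 0 0 0; 0 0 0.1 0; 0 0 0.2 0; 0 0 0.3 0; 0 0 0.4 0; 0 0 0.4 0; 0 0 0.4 0; 0 0 0.4 0", "gripper": 0.6}}

```text
t: 23.05
eef_pos: [531.8, -67.1, 392.6]
tcp_rot: [3.141, -0.0, 1.072]
ft_force: [0.5, 0.2, 0.4]
opening: 0.398
grip_force: 0.0
```

>>> {"fn": "drive_tool", "kwargs": {"deltas": "0 0 0.4 0; 0 0 0.4 0; 0 0 0.4 0; 0 0 0 0", "gripper": 1}}

```text
t: 23.38
eef_pos: [532.3, -67.2, 518.1]
tcp_rot: [3.13, -0.003, 1.073]
ft_force: [-0.1, 0.6, 0.7]
opening: 0.177
grip_force: 0.0
```

```bash
python3 bar.py b16 1; python3 - <<'E'
from h import *
sp=np.load('pics/b16.npz');S=sp['p'].astype(int);Q=cloud('side',sp['d'])
m=(S[...,0]>70)&(S[...,1]*2.5<S[...,0])&(S[...,2]*2.5<S[...,0])&(np.hypot(Q[...,0]-532.5,Q[...,1]+67)<60)&(Q[...,2]>140)
q=Q[m];print('ext',q.min(0).round(0),q.max(0).round(0),'top',np.percentile(q[:,2],[60,75,95]).round(1))
sp=np.load('pics/side0.npz');Q=cloud('side',sp['d'])
m=(Q[...,2]>215)&(Q[...,2]<450)&(Q[...,0]>410)&(Q[...,0]<690)&(Q[...,1]<-150)&(Q[...,1]>-280)
q=Q[m];
for _ in range(4):
    c=q.mean(0);n=np.linalg.svd(q-c,full_matrices=0)[2][2];r=(q-c)@n;q=q[abs(r)<2.5*max(r.std(),2)]
n*=np.sign(n[1]);print(len(q),c,n,r.std(),'yaw',np.degrees(np.arctan2(n[0],n[1])),'lid',np.pi/2+np.arcsin(n[2])); print(np.percentile(q,[1,99],0).round(0))
E
```

```text
t 23.3833 eef [532.3 -67.2 518.1] yaw 61.5 f [-0.1  0.6  0.7] open 0.177 grip 0.0
bar px 68 mean [538.2 -48.4 177.9] z pct [173.4 177.8 182.8]
az 70.1 spread [ 48. 107.]
ext [518. -92. 168.] [552. -17. 185.] top [178.9 180.2 183.1]
5464 [ 549.8226789  -218.55897496  337.12129333] [-0.11288541  0.98926958  0.09275008] 3.909772398544395 yaw -6.50985573075298 lid 1.663679905548234
[[ 422. -242.  218.]
 [ 677. -194.  446.]]
```

View pics/b16c.png

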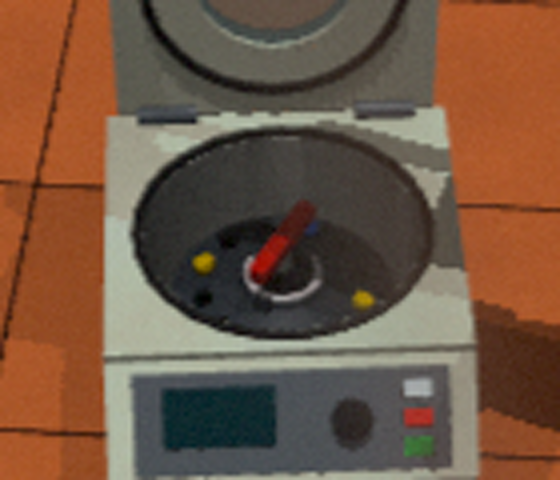

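The crop shows the bar low in the rotor at about (283,240), with the collar on the white hub. The bar face averages 177.9 high, which matches home (top at 179). The lid is at 1.66 rad with its axes 6.5° off the world's. Next I'll go over the lid and behind it, jaws shut.

>>> {"fn": "drive_tool", "kwargs": {"deltas": "0 -0.2 0 0.039; -0.02 -0.4 0 0.039; -0.02 -0.4 0 0.039; -0.02 -0.4 0 0.039; -0.02 -0.4 0 0.039; -0.02 -0.4 0 0; -0.02 -0.23 0 0; 0 0 0 0", "gripper": 1}}

```text
t: 24.1
eef_pos: [520.1, -308.6, 507.4]
tcp_rot: [-3.139, -0.002, 1.664]
ft_force: [-0.4, 0.8, -0.0]
opening: 0.005
grip_force: 0.0
```

>>> {"fn": "drive_tool", "kwargs": {"deltas": "0 0 -0.3 0; 0 0 -0.35 0; 0 0 -0.3 0; 0 0 -0.18 0; 0 0 0 0"}}

```text
t: 24.52
eef_pos: [520.0, -303.2, 392.3]
tcp_rot: [-3.136, -0.005, 1.668]
ft_force: [-0.6, 0.3, -0.2]
opening: 0.009
grip_force: 0.0
```

```bash
python3 bar.py b17; python3 - <<'E'
from h import *
p,d=snap('top','t2');P=cloud('top',d);S=p.astype(int)
m=(S[...,0]>70)&(S[...,1]*2.5<S[...,0])&(S[...,2]*2.5<S[...,0])&(np.hypot(P[...,0]-532.5,P[...,1]+67)<60)&(P[...,2]>140)
q=P[m];print(len(q),q.mean(0) if len(q) else '', np.percentile(q[:,2],[10,50,90]) if len(q) else '')
m=(S.min(-1)>120)&(P[...,2]>183-8)&(P[...,2]<193)&(np.hypot(P[...,0]-532,P[...,1]+67)<150);print('deck z',np.median(P[m][:,2]))
E
```

```text
t 24.5167 eef [ 520.  -303.2  392.3] yaw 95.6 f [-0.6  0.3 -0.2] open 0.009 grip 0.0
bar px 114 mean [531.7 -63.1 177.8] z pct [172.6 178.3 181.9]
az 53.2 spread [-131.   92.]
246 [532.59860084 -67.5431736  176.50111589] [173.10974137 177.29919532 180.08662981]
deck z 183.97408690075378
```

The top view puts the bar top at about 178, and the deck reads 184 for a true 185, so the screw is home. Now I'll push the lid over along its arc.

>>> {"fn": "drive_tool", "kwargs": {"deltas": "-0.02 0.15 0.1 0; -0.02 0.15 0 0; -0.02 0.15 0 0; -0.02 0.17 0 0; -0.02 0.2 0 0; -0.02 0.2 0 0; -0.02 0.2 0 0; 0 0 0 0"}}

```text
t: 25.28
eef_pos: [506.3, -178.8, 407.4]
tcp_rot: [3.141, -0.0, 1.671]
ft_force: [-0.3, -0.4, 0.5]
opening: 0.004
grip_force: 0.0
```

>>> {"fn": "drive_tool", "kwargs": {"deltas": "-0.024 0.21 -0.075 0; -0.024 0.21 -0.075 0; -0.026 0.23 -0.125 0; -0.026 0.23 -0.125 0; -0.022 0.19 -0.185 0; -0.022 0.19 -0.185 0; 0 0 0 0"}}

```text
t: 25.87
eef_pos: [491.1, -53.9, 327.1]
tcp_rot: [-3.138, -0.002, 1.671]
ft_force: [0.2, 0.0, -0.3]
opening: 0.009
grip_force: 0.0
```

```bash
python3 - <<'E'
from h import *
p,d=snap('side','l1');x,y=[int(i) for i in proj('side',(532,-67,230))]
cv2.imwrite('pics/l1c.png',cv2.resize(p[max(0,y-90):y+70,x-100:x+100,::-1],None,fx=3,fy=3,interpolation=2))
E
```

```text
(no output)
```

View pics/l1c.png

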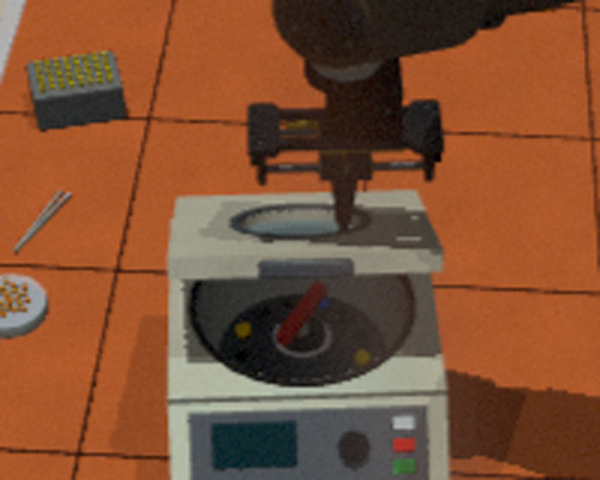

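The crop shows the lid about 30° open, with the fingertips on its outer face at (343,222). Continuing.

>>> {"fn": "drive_tool", "kwargs": {"deltas": "-0.016 0.14 -0.21 0; -0.015 0.13 -0.22 0; -0.01 0.08 -0.2 0; -0.005 0.04 -0.15 0; 0 0.02 -0.08 0; 0 0 0 0"}}

```text
t: 26.42
eef_pos: [488.1, -15.9, 242.9]
tcp_rot: [-3.14, -0.0, 1.669]
ft_force: [0.1, -0.1, 0.3]
opening: 0.006
grip_force: 0.0
```

>>> {"fn": "drive_tool", "kwargs": {"deltas": "0 0 -0.03 0; 0 0 -0.03 0; 0 0 0 0"}}

```text
t: 26.67
eef_pos: [488.4, -16.0, 237.8]
tcp_rot: [3.141, 0.0, 1.668]
ft_force: [-0.1, -0.7, 0.1]
opening: 0.006
grip_force: 0.0
```

>>> {"fn": "drive_tool", "kwargs": {"deltas": "0 0 -0.02 0; 0 0 -0.01 0; 0 0 0 0"}}

```text
t: 26.92
eef_pos: [488.1, -15.6, 234.5]
tcp_rot: [3.141, 0.0, 1.668]
ft_force: [-0.3, 0.6, 0.2]
opening: 0.005
grip_force: 0.0
```

>>> {"fn": "drive_tool", "kwargs": {"deltas": "0 0 -0.01 0; 0 0 0 0"}}

```text
t: 27.08
eef_pos: [488.1, -15.6, 234.2]
tcp_rot: [3.141, 0.0, 1.669]
ft_force: [-2.9, -0.1, 8.7]
opening: 0.003
grip_force: 4.4
```

>>> {"fn": "drive_tool", "kwargs": {"deltas": "0 0 -0.01 0; 0 0 0 0"}}

```text
t: 27.25
eef_pos: [488.1, -15.6, 234.1]
tcp_rot: [3.14, 0.001, 1.669]
ft_force: [-5.6, 0.4, 20.3]
opening: 0.003
grip_force: 9.8
```

It hit a hard stop exactly at the computed shut height. Backing off and checking.

>>> {"fn": "drive_tool", "kwargs": {"deltas": "0 0 0.05 0; 0 0 0.2 0; 0 0 0.4 0; 0 0 0.4 0; -0.1 0 0.4 0; 0 0 0 0; 0 0 0 0; 0 0 0 0"}}

```text
t: 27.92
eef_pos: [477.7, -15.5, 376.9]
tcp_rot: [-3.141, -0.0, 1.669]
ft_force: [-0.3, 0.0, 0.3]
opening: 0.003
grip_force: 0.0
```

```bash
python3 - <<'E'
from h import *
p,d=snap('side','f1');P=cloud('side',d)
m=(abs(P[...,0]-532)<110)&(P[...,1]<50)&(P[...,1]>-190)&(abs(P[...,2]-217)<25)
q=P[m]
for _ in range(4):
    c=q.mean(0);n=np.linalg.svd(q-c,full_matrices=0)[2][2];r=(q-c)@n;q=q[abs(r)<2*max(r.std(),1.5)]
n*=np.sign(n[2]);print(len(q),c.round(1),n.round(3))
p2,d2=env.read_camera('top');P=cloud('top',d2)
from m import plane
for nm,x,z,(u,v) in (('flask',0,179,(179,193)),('petri',0,62,(236,174)),('beaker',0,90,(196,290))):
    a=np.load('pics/top0.npz')['p'][v-20:v+20,u-20:u+20].astype(int);print(nm,abs(a-p2[v-20:v+20,u-20:u+20]).mean().round(1))
E
```

```text
2866 [531.1 -63.7 217.4] [ 0.    -0.001  1.   ]
flask 4.1
petri 4.6
beaker 4.1
```

The lid lies flat at 217 mm, which is shut. The bystanders haven't moved and the robot touches nothing.

```bash
python3 -c "
from cell import env
print(env.job_done())"
```

```text
the job is handed in; nothing more can be done
None
```

I handed the job in at about 28 s of the 72 s allowed: by my measurements the screw is wound home with its collar on the hub, the lid is shut flat and the bystanders have not moved, but the judge returned no verdict.

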